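# Prise the cup head off a vortex mixer

## Robot

A 6-joint arm with a two-finger parallel gripper is mounted at the origin on a cart in front of the work surface, level with it; the furniture and walls round the work are solid. World frame = base frame: x ahead of the robot, y to its left, z up, the work surface at z = 0. Lengths are in mm, angles in degrees, forces in N, time in s.
With the tool pointing down it reaches from about 350 to 850 mm from the base axis. Payload 8.1 kg.
Tool frame: the origin (TCP) lies midway between the tips of the shut fingers; the grasp point (between the pads) lies 19 mm behind it; z points along the fingers, y is the line along which they close (so a half turn about z gives the same grasp; the last joint's range is limited). The gripper opens to 85 mm and grips with 20 to 120 N. Pads are 22 mm wide; open, the fingers measure 114 mm over their backs; the gripper's body (76 mm by 85 mm) begins 54 mm behind the grasp point. The pads swing forward as they close: fully open they stand 13 mm farther back than shut.
Start: joints at [-73.82, 7.471, 85.268, -0, 87.261, -4.893], TCP at [215.758, -559.869, 231.292] pointing down, gripper open.
Joint ranges: [-169.43, 169.43], [-51.17, 129.36], [1.28, 143.12], [-76.62, 256.62], [0, 156.53], [-152.29, 152.29]. Speed limits (degrees/s): [136.94, 136.94, 159.86, 180, 180, 180].

## Interface

Orientations are given as [roll, pitch, yaw] about the fixed x, y, z axes, in that order (R = Rz(yaw) Ry(pitch) Rx(roll)).
In Python, from bench import r gives the robot as it stands.
- The arm moves only by the tool pendant, called after "Call:" in YAML: its name, and indented under it one key for each argument. Schema: {"type":"object","properties":{"offsets":{"type":"string"},"squeeze":{"type":"number"},"only":{"type":"string"},"quiet":{"type":"boolean"},"lines":{"type":"string"}},"required":["offsets"],"additionalProperties":false}. offsets is a string of 1 to 8 rows, one to a line, with the numbers parted by commas; each row has 7 numbers: a rotation vector rx, ry, rz in units of 2 degrees, then dx, dy, dz in units of 100 mm, then the finger opening in mm; each row is the pose to reach, as a shift and turn from the pose commanded when the call began, along the tool's axes at that moment; what a row does not reach only later rows make up. A row lasts 1/8 s, in which the tool goes at most 62.5 mm and 10.7 degrees, less where a joint would pass 70% of its speed; a pose out of reach is approached as far as the arm can. The fingers move at their own pace and stop on an object; squeeze is the grip in N (left out, the last holds). Time passes only in rows, so rows that do not move let the fingers close. The tool returns the time, the measured TCP pose, the force, the opening and the grip force at its end. only (a regular expression) keeps the lines of the reply that match it, lines (a string "A,B") keeps lines A to B, and quiet returns only ok. Input that does not fit is refused with a message, and nothing moves.
- r.sense(): the state, without advancing time (a new reading comes with each control period).
- r.snapshot(name): name is "scene" or "top" or "wrist"; returns a dict with "pixels" (384x512x3 uint8, blue, green, red), "fx", "fy", "cx", "cy" (pixels), "pose" (4x4, takes a point from camera to world coordinates). Camera axes: x right, y up, looking along -z (the intrinsics and any distortion apply to the point x, -y, -z); pixel columns grow to the right and rows downward; lengths in mm; the calibration is good to about 2 mm. A picture is of the moment at which its call begins. There is no depth.
- r.hand_in(): hands the job in; it is judged then, once.
The state is a dict: "time": time; "joint_pos": joint angles; "qd": joint speeds; "joint_efforts": joint torques, N m; "tool_pos": TCP position; "tcp_rot": TCP orientation; "ft_force": force on the tool from outside, world axes, zero at the start; "wrist_torque": the same for the moment, N m; "finger_gap": finger opening in mm; "grip_force": force on a finger pad.
Only numpy, scipy, OpenCV 4.12 (cv2) and the standard library are available. Lean on these libraries where they do the work, as an engineer would, in place of code of your own. Each camera call takes 0.05 s, during which the arm holds its last target. There are 200 camera calls.

## Task

Take the black cup head off the vortex mixer. It is clicked firmly onto its spindle, so do not pull it with the fingers: slide the forked lever in under it, push the handle down over the edge of the mixer's deck until the head clicks up, and lay the lever down flat on the bench. Then lift the head off and stand it upright on the empty end of the narrow raised shelf, beside the flat platform head; do not let it fall and do not knock the other things about.

Things in the scene. Friction and masses are not known exactly. Their poses are not given: they have to be found in the camera images.
- mixer: Vortex mixer, fixed: white round tapered housing with blue-grey bands, black dial on its -x front. Origin: centre of its underside on the bench, z up. 129 mm across at the foot (up to 20 mm high), tapering evenly to a flat round deck of radius 38 mm at height 100 mm, whose rim is the lever's fulcrum. A spindle 14 mm thick on the mixer's z axis rises to 125.5 mm and carries the cup head.
- spindle_seat (a point): On the mixer's axis, 101 mm above its origin: where the clicked-on head's underside sits. Sprung balls in the spindle hold a lip in the head's bore: about 17 N upward frees it. Once the head is 6 mm up the balls pass the lip and push it on to about 9 mm up, where it stays, loose and leaning slightly (over 10 N pressed down would click it back); from there only its own weight holds it.
- cup_head: Black rubber cup head, 0.14 kg, upright. Origin: centre of its neck's underside. Neck (light grey) 26 mm across and 8 mm tall, its blind bore over the spindle; above it the cup, 60 mm across, its flat underside 8 mm and its rim 40 mm above the origin. Clicked on, its origin is at spindle_seat, leaving a gap 9 mm high between deck and cup, open all round. It can stand on its neck.
- lever: Forked lever, 0.12 kg, lying on its red handle (100 x 20 x 16 mm, flat sides; x = -65 to +35 mm). Origin: underside of the handle at the grip point; x towards the fork, z up; it balances about 15 mm ahead of the origin. Steel blade 3 mm thick at mid handle height (z = 6.5 to 9.5 mm): shank 18 mm wide, from x = 86 mm on 46 mm wide. Tines 7 mm wide, ending at x = 134 mm.
- fork_root (a point): Root of the slot between the tines (slot 32 mm wide): 110 mm ahead of the lever's origin, 8 mm above it. Fully in, the root meets the head's neck and the tines straddle it under the cup; the deck's rim then lies 25 mm behind the root. About 16 degrees of tilt, handle down, lifts the head past the catch; 21 is ample.
- shelf_stand: Narrow raised shelf of folded aluminium, dark facing, fixed: 50 mm deep (x), 210 mm long (y), top 45 mm high. Origin: centre of its footprint on the bench, z up. The flat platform head stands on its -y half; the +y half is empty.
- free_place (a point): Middle of the empty half of the shelf's top, 55 mm from the shelf's origin along its +y, 45 mm above the bench.
- platform_head: Flat black platform head, 76 mm in diameter and 22 mm tall, on a 26 mm grey neck, standing loose on the shelf about 52 mm from its middle along -y. Origin: centre of its underside. Not to be disturbed.
- jar: Small jar with a blue screw lid, 40 mm in diameter, 55 mm tall, standing near the mixer. Origin: centre of its underside. Not to be disturbed.
- flask: Stoppered conical glass flask, 64 mm in diameter, 106 mm tall, behind the shelf. Origin: centre of its underside. Not to be disturbed.
- timer: White bench timer with a red dial, 47 x 66 x 66 mm, behind the mixer. Origin: centre of its underside. Not to be disturbed.

How it is judged:
By the outcome, as a careful person would: the job done as asked, in the order asked, and still so for the second after the job is handed in, with the robot touching nothing.
It also fails if it takes over 70 s, if anything falls off the work surface, if the arm or the gripper's body presses on something with over 40 N, if the wrist force passes 120 N, or if a joint passes its speed limit or range.

## Working session

There is one attempt and no reset: what is moved stays moved. The work goes in short steps, Python scripts to look and compute and a tool call to move; the robot and the scene stay as the last step left them, time stands still between calls to the robot, and variables do not carry over. Pictures are saved under pics/ and viewed, at most 10 in all, crops included, and the job is handed in when it is done.

```bash
ls; mkdir -p pics
```

Create h.py:
```python
import cv2,numpy as np
from bench import r
def snap(n,f=None):
    s=r.snapshot(n)
    if f: cv2.imwrite('pics/'+f,s['pixels'])
    return s
```

Run:
```python
from h import *
a=snap('scene','a.png');b=snap('top','b.png')
for s in(a,b):
    print({k:(np.round(v,3).tolist()) for k,v in s.items() if k!='pixels'})
cv2.imwrite('pics/ab.png',cv2.resize(np.vstack([a['pixels'],b['pixels']]),None,fx=.78,fy=.78))
print(r.sense())
```

```text
bench.py
pics
{'fx': 461.338, 'fy': 461.338, 'cx': 257.037, 'cy': 197.356, 'pose': [[-0.867, 0.268, -0.42, -162.779], [-0.498, -0.508, 0.703, 1154.527], [-0.025, 0.819, 0.574, 1083.358], [0.0, 0.0, 0.0, 1.0]]}
{'fx': 402.368, 'fy': 402.368, 'cx': 254.804, 'cy': 188.264, 'pose': [[0.003, 0.981, -0.193, 297.149], [-1.0, 0.004, 0.004, -45.419], [0.004, 0.193, 0.981, 1586.605], [0.0, 0.0, 0.0, 1.0]]}
{'time': 0.1, 'joint_pos': array([-7.38213239e+01,  7.51055742e+00,  8.53245377e+01, -1.66841704e-03,
        8.72636684e+01, -4.89274945e+00]), 'qd': array([-0.02751428, -0.06908788, -0.09671705, -0.0766388 , -0.00654528,
        0.0287802 ]), 'joint_efforts': array([ 1.22067664e-03, -5.70952928e+01, -5.01940584e+01, -1.49818443e-04,
        8.25866737e-03,  7.18883001e-06]), 'tool_pos': array([ 215.58773564, -559.3742854 ,  230.33732975]), 'tcp_rot': array([-1.79901454e+02, -6.76331563e-03,  2.10715008e+01]), 'ft_force': array([ 0.49728185, -0.4012361 ,  0.57279642]), 'wrist_torque': array([ 0.00043451, -0.03436091, -0.02666652]), 'grip_force': 0.0, 'finger_gap': 85.66290064440182}
```

View pics/a.png

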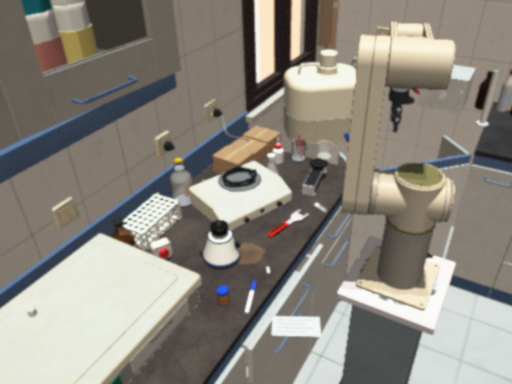

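View pics/b.png

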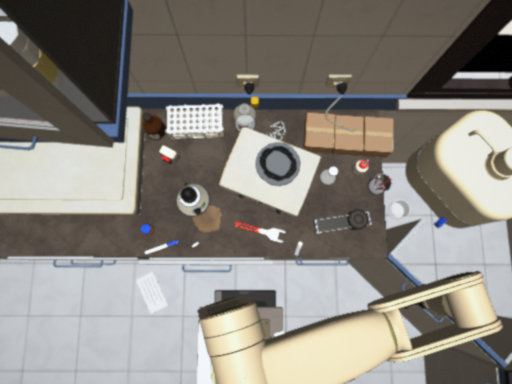

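The scene view shows the mixer at (220,245), the lever at (288,222), the jar at (223,294) and the timer at (161,247). In the top view the mixer head is at (190,193), the lever runs from the handle at (237,226) to the fork at (275,235), and the shelf is at (343,221) with the platform head at (358,218). Its +y end, on the left, is empty.

Add to h.py:
```python
def ray(s,u,v):
    d=s['pose'][:3,:3]@np.array([(u-s['cx'])/s['fx'],-(v-s['cy'])/s['fy'],-1.])
    return s['pose'][:3,3],d/np.linalg.norm(d)
def onz(s,u,v,z):
    o,d=ray(s,u,v); return o+d*(z-o[2])/d[2]
def two(s1,p1,s2,p2):
    (o1,d1),(o2,d2)=ray(s1,*p1),ray(s2,*p2)
    t=np.linalg.lstsq(np.c_[d1,-d2],o2-o1,rcond=None)[0]
    a,b=o1+t[0]*d1,o2+t[1]*d2
    return (a+b)/2,np.linalg.norm(a-b)
def proj(s,P):
    q=np.linalg.inv(s['pose'])@np.r_[P,1]
    return np.array([s['cx']-s['fx']*q[0]/q[2],s['cy']+s['fy']*q[1]/q[2]])
def red(s):
    h=cv2.cvtColor(s['pixels'],cv2.COLOR_BGR2HSV)
    return (((h[...,0]<8)|(h[...,0]>172))&(h[...,1]>150)&(h[...,2]>90)).astype(np.uint8)
```

Run:
```python
from h import *
a=snap('scene');b=snap('top');w=snap('wrist')
cv2.imwrite('pics/w.png',w['pixels'])
print(np.round(w['pose'],3).tolist(),w['fx'],w['cx'],w['cy'])
for s in(a,b):
    n,l,st,c=cv2.connectedComponentsWithStats(red(s))
    for i in range(1,n):
        if st[i][4]>15: print(st[i],c[i],onz(s,*c[i],8))
p=lambda n,*x:print(n,np.round(onz(b,*x),0))
p('mixerhead',190,193,141);p('forktip',284,240,8);p('handle tail',235,224,16)
p('shelf L',315,223,45);p('shelf R',371,218,45);p('plat',358,218,70);p('jar',145,229,55);p('timer',167,153,66)
print('two mixer',two(a,(219,228),b,(190,190)))
c=cv2.resize(b['pixels'][120:270,130:400],None,fx=2.9,fy=2.9,interpolation=cv2.INTER_CUBIC);cv2.imwrite('pics/c.png',c)
```

```text
[[0.359, 0.885, 0.295, 292.488], [-0.933, 0.342, 0.111, -530.131], [-0.002, -0.316, 0.949, 372.696], [0.0, 0.0, 0.0, 1.0]] 274.9211510141272 257.5939562052817 192.43734542449795
[267 222  21  16 115] [276.92173913 229.55652174] [456.60740629 -17.4861501    8.        ]
[159 248   9  10  66] [163.33333333 252.59090909] [746.82114182 282.26287885   8.        ]
[162 156   9   6  32] [165.65625 158.625  ] [728.34863065 310.45223306   8.        ]
[360 160   9   8  29] [363.20689655 164.03448276] [ 709.01585289 -490.07775576    8.        ]
[235 222  24  11  98] [246.09183673 226.46938776] [454.36374003 -17.49919541   8.        ]
mixerhead [563. 186. 141.]
forktip [ 402. -166.    8.]
handle tail [463.  26.  16.]
shelf L [ 465. -283.   45.]
shelf R [ 485. -499.   45.]
plat [ 482. -443.   70.]
jar [439. 366.  55.]
timer [735. 293.  66.]
two mixer (array([573.25294182, 187.33769391, 118.02523153]), np.float64(10.758950924773407))
```

View pics/c.png

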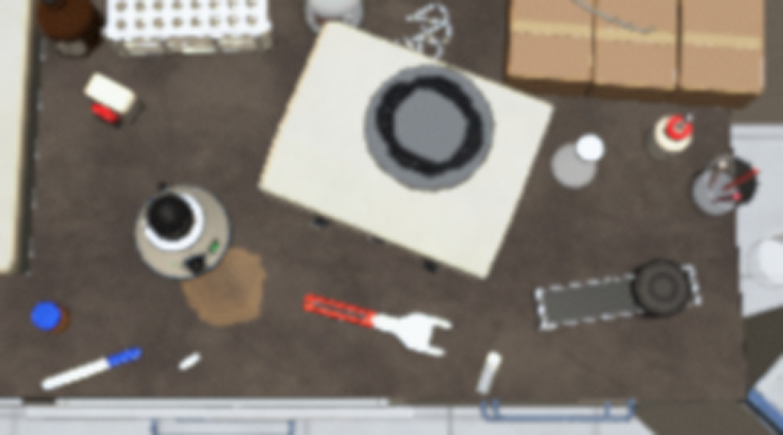

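The enlarged top view shows the mixer at (182,232) with its dial facing lower right. The lever runs from its tail at (305,300) to its fork tips at (450,335). The shelf runs from (540,305) to (697,285), with its +y end empty, and the jar is at (47,316). I'll go above the lever to measure it with the wrist camera.

Units first: shifts go in units of 100 mm and turns go in units of 2 degrees. So -285 mm is -2.85, 285 mm is 2.85, -50 degrees is -25.

Call:
pendant:
  offsets: "0,0,-5,0.6,-0.6,0,85\n0,0,-10,1.05,-1.05,0,85\n0,0,-15,1.5,-1.5,0.1,85\n0,0,-20,1.95,-1.95,0.2,85\n0,0,-25,2.4,-2.4,0.3,85\n0,0,-26.5,2.85,-2.85,0.4,85\n0,0,-26.5,3.3,-3.3,0.5,85\n0,0,-26.5,3.75,-3.7,0.6,85"

```text
time: 1.25
tool_pos: [419.6, -105.7, 176.4]
tcp_rot: [179.9, 0.0, 74.1]
ft_force: [0.9, -1.6, -0.4]
finger_gap: 84.8
grip_force: 0.0
```

Call:
pendant:
  offsets: "0,0,0,0.1,0,0.1,85\n0,0,0,0.1,0,0.1,85"

```text
time: 1.5
tool_pos: [421.1, -97.3, 165.4]
tcp_rot: [-179.9, 0.0, 74.2]
ft_force: [0.1, -0.4, -0.2]
finger_gap: 85.0
grip_force: 0.0
```

Run:
```python
from h import *
w=snap('wrist','w1.png'); print(r.sense()['tool_pos'],r.sense()['tcp_rot'],r.sense()['joint_pos'])
m=red(w);print(m.sum());ys,xs=np.where(m);print(cv2.minAreaRect(np.c_[xs,ys].astype(np.float32)))
```

```text
[421.277762   -98.35125182 166.05812567] [-1.79945942e+02  2.99784982e-02  7.41046094e+01] [-1.99092937e+01 -1.71834793e+01  1.15379835e+02 -3.40322198e-02
  8.18554732e+01 -4.00905236e+00]
1190
((268.0, 97.0), (102.0, 20.0), 90.0)
```

View pics/w1.png

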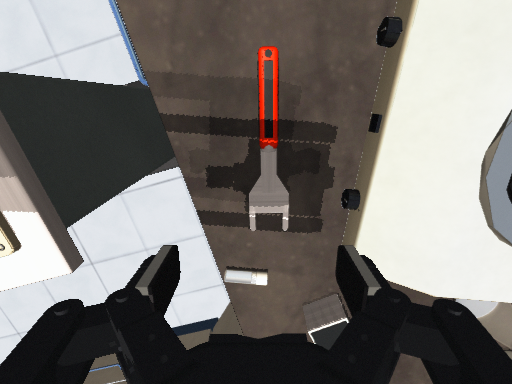

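The wrist view shows the lever upright in the image: red handle from the tail at (268,47) to the front at (268,148), slot root near (269,207), tine tips at (253,230) and (285,230).

Add to h.py:
```python
def lever(w,hz=16,f=None):
    m=red(w); n,l,st,c=cv2.connectedComponentsWithStats(cv2.morphologyEx(m,cv2.MORPH_CLOSE,np.ones((9,9),np.uint8)))
    i=1+np.argmax(st[1:,4]); ys,xs=np.where(l==i)
    P=np.array([onz(w,u,v,hz)[:2] for u,v in zip(xs,ys)],np.float32)
    return cv2.minAreaRect(P),(xs.mean(),ys.mean())
```

Run:
```python
from h import *
w=snap('wrist'); q,c=lever(w);print(q,c)
# front edge / tail of handle top, centreline of shank & tines
T=onz(w,268,47,16);F=onz(w,268.5,148,16);tip=(onz(w,253,230,9.5)+onz(w,285.5,230,9.5))/2
print(T,F,np.linalg.norm(T-F),tip,np.linalg.norm(tip-T),np.degrees(np.arctan2(*(tip-T)[1::-1])))
g=w['pixels']
for v in(170,195,218): print(v,''.join(f'{x:4d}' for x in g[v,245:295].mean(1).astype(int)))
```

```text
((453.8902587890625, -20.168537139892578), (96.8169937133789, 19.323474884033203), 74.6193618774414) (np.float64(267.1140250855188), np.float64(96.76396807297606))
[467.17443842  24.55277022  16.        ] [442.43599484 -68.3890499   16.        ] 96.17781717942425 [ 417.49244159 -164.59566729    9.5       ] 195.67238491806387 -104.71695593186027
170   30  30  31  29  32  34  33  33  32  34  31  30  32  33  31 101 115 117 118 119 119 118 116 112 115 117 118 120 119 116 113  42  30  30  32  30  29  33  31  29  34  31  32  32  30  29  30  28  32  30
195   65  34  33  62 115 118 120 120 119 120 119 119 119 121 119 119 120 120 119 119 121 119 120 120 119 120 121 120 120 119 118 120 120 120 120 119 121 121 120 121 120 120 121  56  47  46  47  46  47  48
218   43  42  43  42 191 167 162 164 163 167  61  42  42  43  44  47  45  45  45  43  44  42  44  43  43  43  44  42  44  40  41  45  45  44  43  44  39 194 166 244 247 247 212  75  44  44  45  45  44  44
```

Call:
pendant:
  offsets: "0,0,0,0.4,0,0.3,85\n0,0,0,0.6,0,0.5,85\n0,0,0,0.6,0,0.5,85\n0,0,0,0.6,0,0.5,85"

```text
time: 2.1
tool_pos: [438.6, -41.8, 117.4]
tcp_rot: [179.9, 0.0, 74.0]
ft_force: [-0.3, 0.8, -0.2]
finger_gap: 85.0
grip_force: 0.0
```

Run:
```python
from h import *
w=snap('wrist','w2.png'); q,c=lever(w);print(q,c)
s=r.sense();print(s['tool_pos'],s['tcp_rot'])
m=red(w)
for v in (range(0,384,8)):
    xs=np.where(m[v,200:340])[0]
    if len(xs):print(v,xs.min()+200,xs.max()+200)
```

```text
((454.386962890625, -19.202716827392578), (97.55035400390625, 18.953489303588867), 75.25287628173828) (np.float64(266.3092936802974), np.float64(158.6446096654275))
[438.87997274 -41.82510543 117.63900898] [1.79888991e+02 1.71202543e-02 7.39762775e+01]
112 257 276
120 255 277
128 256 276
136 256 276
144 256 276
152 257 276
160 257 276
168 257 276
176 257 276
184 257 276
192 258 276
200 258 276
208 258 276
216 261 261
```

View pics/w2.png

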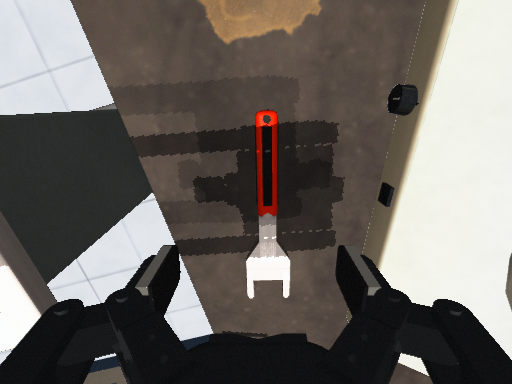

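The second view agrees with the first: handle from (266,111) to (266,215), tips at (250,296) and (287,296). The lever's handle centre is near (454,-20), its yaw is about -105°, and the distance from centre to tips is 149 mm as expected. Now I'll grasp it.

Converted, 30 mm is 0.3, 10 mm is 0.1, -1 degrees is -0.5.

Call:
pendant:
  offsets: "0,0,-0.5,0.1,0.09,0.3,60\n0,0,-0.5,0.1,0.09,0.7,45\n0,0,-0.5,0.1,0.09,0.95,40\n0,0,-0.5,0.1,0.09,1.1,40\n0,0,-0.5,0.1,0.09,1.13,40\n0,0,-0.5,0.1,0.09,1.13,40"
  squeeze: 80

```text
time: 2.9
tool_pos: [450.5, -33.6, 4.3]
tcp_rot: [179.9, -0.0, 75.0]
ft_force: [0.5, -0.2, 0.2]
finger_gap: 39.9
grip_force: 0.0
```

Call:
pendant:
  offsets: "0,0,0,0,0,0,10\n0,0,0,0,0,0,10\n0,0,0,0,0,0,10\n0,0,0,0,0,0,10\n0,0,0,0,0,0,10"

```text
time: 3.52
tool_pos: [450.8, -33.4, 4.9]
tcp_rot: [179.9, 0.0, 75.1]
ft_force: [-1.5, -1.0, 5.7]
finger_gap: 17.4
grip_force: 78.9
```

Call:
pendant:
  offsets: "0,0,0,0,0,-0.15,10\n0,0,0,0,0,-0.5,10\n0,0,0,0,0,-1,10\n0,0,-5,0.2,-0.1,-1.5,10\n0,0,-10,0.5,-0.2,-1.9,10\n0,0,-15,0.8,-0.3,-2.25,10\n0,0,-20,1.1,-0.4,-2.25,10\n0,0,-25,1.35,-0.47,-2.25,10"

```text
time: 4.53
tool_pos: [439.0, 110.7, 230.4]
tcp_rot: [179.9, 0.1, 125.4]
ft_force: [0.2, -0.9, -1.4]
finger_gap: 17.5
grip_force: 78.5
```

Call:
pendant:
  offsets: "0,0,-5,0,0,0,10\n0,0,-10,0,0,0,10\n0,0,-15,0,0,0,10\n0,0,-20,0,0,0,10\n0,0,-20,0,0,0,10\n0,0,-20,0,0,0,10"

```text
time: 5.28
tool_pos: [439.0, 109.5, 228.9]
tcp_rot: [180.0, 0.0, 164.9]
ft_force: [-0.7, -0.1, -1.5]
finger_gap: 17.6
grip_force: 78.5
```

Run:
```python
from h import *
w=snap('wrist','w3.png');s=r.sense();print(s['tool_pos'],s['tcp_rot'],s['joint_pos']);np.save('w3.npy',w,allow_pickle=True)
```

```text
[438.95798562 109.4595818  228.75565263] [1.79987427e+02 2.36357102e-02 1.64887906e+02] [ 7.50147797e+00 -1.60128238e+01  1.07851389e+02  2.51913366e-03
  8.81347821e+01 -6.73865121e+01]
```

View pics/w3.png

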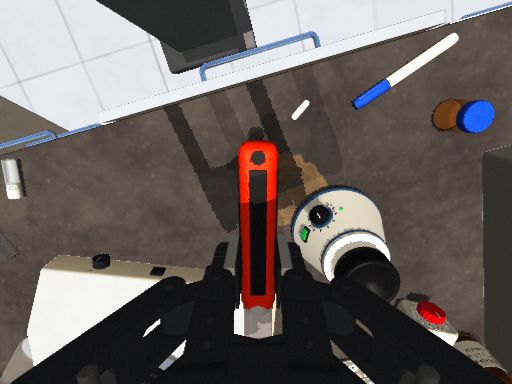

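The lever is held straight in the gripper, with the red handle from (258,150) to (258,300). The mixer's dial is at (320,215), its cup top at (366,275), the jar at (475,115) and the timer at (430,312). I'll move sideways for a second view.

Call:
pendant:
  offsets: "0,0,0,0.1,0.55,0,10\n0,0,0,0.2,1.1,0,10\n0,0,0,0.4,1.65,0,10\n0,0,0,0.4,1.65,0,10\n0,0,0,0.4,1.65,0,10"

```text
time: 5.95
tool_pos: [442.6, 279.1, 228.2]
tcp_rot: [-180.0, -0.0, 165.1]
ft_force: [0.0, -0.9, -1.8]
finger_gap: 17.4
grip_force: 78.8
```

Run:
```python
from h import *
w=snap('wrist','w4.png');s=r.sense();print(s['tool_pos'],s['tcp_rot']);np.save('w4.npy',w,allow_pickle=True)
```

```text
[442.82581523 278.50873128 228.23828628] [-1.79961007e+02 -4.54038350e-03  1.65001280e+02]
```

View pics/w4.png

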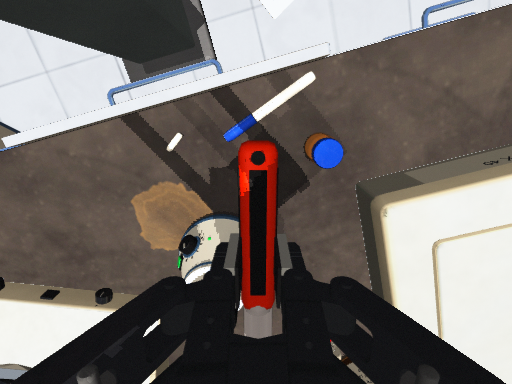

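The mixer is hidden by the fingers here; only its dial shows, at (190,245). I'll view it from the other side.

Call:
pendant:
  offsets: "0,0,0,-0.2,-0.55,0,10\n0,0,0,-0.45,-1.1,0,10\n0,0,0,-0.65,-1.65,0,10\n0,0,0,-0.87,-2.18,0,10\n0,0,0,-0.87,-2.18,0,10\n0,0,0,-0.87,-2.18,0,10"

```text
time: 6.75
tool_pos: [470.6, 45.2, 228.5]
tcp_rot: [180.0, 0.0, 164.9]
ft_force: [0.4, -0.1, -1.0]
finger_gap: 17.4
grip_force: 79.0
```

Run:
```python
from h import *
w=snap('wrist','w5.png');s=r.sense();print(s['tool_pos'],s['tcp_rot']);np.save('w5.npy',w,allow_pickle=True)
A=np.load('w3.npy',allow_pickle=True).item()
cv2.imwrite('pics/ww.png',np.hstack([cv2.resize(A['pixels'][170:330,270:430],(400,400)),cv2.resize(w['pixels'][170:330,352:512],(400,400))]))
```

```text
[470.57356294  46.02863187 228.44512755] [1.79976109e+02 3.03533853e-03 1.64989443e+02]
```

View pics/ww.png

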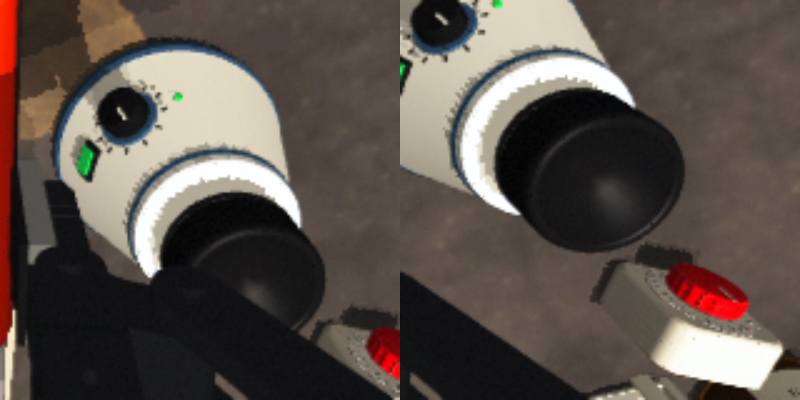

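The left crop (view 3) shows the cup partly behind a finger. In the right crop (view 5) the whole rim is seen, an ellipse centred near (607,182), spanning x 530-684; the deck's blue-rimmed white ring runs from (455,150) up to (580,60).

Add to h.py:
```python
def circ(P):
    P=np.asarray(P)[:,:2];s=np.linalg.lstsq(np.c_[2*P,np.ones(len(P))],(P**2).sum(1),rcond=None)[0]
    R=np.sqrt(s[2]+s[:2]@s[:2]);return s[:2],R,np.abs(np.linalg.norm(P-s[:2],axis=1)-R).max()
```

Run:
```python
from h import *
A=np.load('w5.npy',allow_pickle=True).item();L=np.load('w3.npy',allow_pickle=True).item()
px=lambda p:(352+(p[0]-400)*.4-.3,170+p[1]*.4-.3)
pl=lambda p:(270+p[0]*.4-.3,170+p[1]*.4-.3)
rim=[(684,170),(668,215),(650,235),(600,250),(560,242),(535,215),(545,155),(590,124),(640,118),(672,140)]
for z in(130,141,150): print(z,circ([onz(A,*px(p),z) for p in rim]))
deck=[(455,160),(456,128),(478,90),(515,64),(550,53),(590,54),(618,70),(634,95)]
for z in(90,100,110): print('deck',z,circ([onz(A,*px(p),z) for p in deck]))
deckL=[(131,240),(133,212),(150,180),(180,158),(215,150),(255,157),(285,175),(299,205)]
for z in(90,100,110): print('deckL',z,circ([onz(L,*pl(p),z) for p in deckL]))
foot=[(57,150),(75,100),(110,65),(155,45),(200,43),(245,60),(270,85)]
for z in(0,20): print('foot',z,circ([onz(L,*pl(p),z) for p in foot]))
t=snap('top');g=t['pixels'][165:225,165:220].max(2)
n,l,st,c=cv2.connectedComponentsWithStats((g<60).astype(np.uint8));print(st[1:],c[1:]+[165,165])
for i in range(1,n):
    if st[i][4]>60:print('top',onz(t,*(c[i]+[165,165]),135))
```

```text
130 (array([568.12210363, 200.567317  ]), np.float64(29.637172785428056), np.float64(1.2643733879795853))
141 (array([560.11653081, 194.44430518]), np.float64(28.281867784241303), np.float64(1.2065537170954386))
150 (array([553.56651668, 189.43456824]), np.float64(27.172981874168688), np.float64(1.1592467136548308))
deck 90 (array([565.41083686, 197.73731996]), np.float64(41.08316997027576), np.float64(0.5776818037384217))
deck 100 (array([559.26736005, 193.06547902]), np.float64(39.61875293438118), np.float64(0.557090231191161))
deck 110 (array([553.12388324, 188.39363809]), np.float64(38.154335898484995), np.float64(0.5364986586490943))
deckL 90 (array([562.41238624, 195.76679462]), np.float64(39.43276114582883), np.float64(1.0065144137991098))
deckL 100 (array([555.25596465, 193.462268  ]), np.float64(38.02906270779616), np.float64(0.970685253749096))
deckL 110 (array([548.09954305, 191.15774139]), np.float64(36.62536426976832), np.float64(0.9348560936923747))
foot 0 (array([569.70569039, 199.81786195]), np.float64(68.0058450551542), np.float64(0.33230737984146685))
foot 20 (array([558.4724557 , 196.10871444]), np.float64(64.33897561452618), np.float64(0.3143893938953113))
[[20 18  2  2  4]
 [16 23  6 13 60]] [[185.5        183.5       ]
 [184.01666667 193.71666667]]
```

Call:
pendant:
  offsets: "0,0,0,0.4,0.4,0,10\n0,0,0,0.8,0.8,0,10\n0,0,0,1.15,1.25,0,10\n0,0,0,1.51,1.66,0.1,10\n0,0,0,1.51,1.66,0.6,10\n0,0,0,1.51,1.66,1.05,10\n0,0,0,1.51,1.66,1.26,10\n0,0,0,1.51,1.66,1.26,10"

```text
time: 7.85
tool_pos: [365.3, 245.6, 100.4]
tcp_rot: [-179.8, -0.2, 165.2]
ft_force: [1.0, -0.3, -0.8]
finger_gap: 17.7
grip_force: 79.0
```

Call:
pendant:
  offsets: "0,0,0,0,0,0,10\n0,0,0,0,0,0,10"

```text
time: 8.1
tool_pos: [368.6, 246.2, 104.0]
tcp_rot: [179.9, 0.1, 165.1]
ft_force: [0.6, -0.9, -0.6]
finger_gap: 17.3
grip_force: 79.0
```

Run:
```python
from h import *
w=snap('wrist');b=snap('scene');s=r.sense();print(s['tool_pos'],s['tcp_rot'],s['ft_force'])
cv2.imwrite('pics/x.png',np.hstack([cv2.resize(w['pixels'][192:,150:406],(400,300)),cv2.resize(b['pixels'][200:275,180:280],(400,300),interpolation=cv2.INTER_CUBIC)]))
```

```text
[368.38775059 245.83463767 103.57768494] [1.79916991e+02 9.20966612e-02 1.65073288e+02] [ 0.12904442  0.44492937 -1.33036393]
```

View pics/x.png

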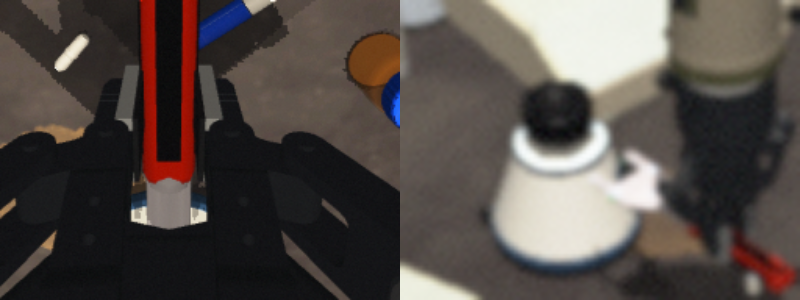

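The left crop shows the lever straight in the fingers with the deck's far edge just ahead of it. The right (scene) crop shows the fork tips at the deck's rim, around (610,180), at about deck height. I'll slide it in under the cup.

Converted, 1 mm is 0.01, -40 mm is -0.4.

Call:
pendant:
  offsets: "0,0,0,-0.05,0,0.01,10\n0,0,0,-0.15,0,0.01,10\n0,0,0,-0.22,0,0.01,10\n0,0,0,-0.28,0,0.01,10\n0,0,0,-0.34,0,0.01,10\n0,0,0,-0.4,0,0.01,10\n0,0,0,-0.4,0,0.01,10\n0,0,0,-0.4,0,0.01,10"

```text
time: 9.2
tool_pos: [406.1, 235.1, 101.3]
tcp_rot: [-180.0, -0.0, 165.1]
ft_force: [-0.1, -0.3, -0.8]
finger_gap: 17.6
grip_force: 79.0
```

```bash
python3 -c "
from h import *
s=r.sense();print(s['tool_pos'],s['tcp_rot'],s['ft_force'],s['wrist_torque'])"
```

```text
[406.09993682 235.08517982 101.25320405] [-1.79991330e+02 -1.63063744e-02  1.65070839e+02] [-0.08541786 -0.25708644 -0.78777802] [-0.0162482   0.01895721 -0.00770818]
```

Converted, -33 mm is -0.33, -31 mm is -0.31.

Call:
pendant:
  offsets: "0,0,0,-0.06,0,0,10\n0,0,0,-0.12,0,0,10\n0,0,0,-0.18,0,0,10\n0,0,0,-0.24,0,0,10\n0,0,0,-0.28,0,0,10\n0,0,0,-0.31,0,0,10\n0,0,0,-0.33,0,0,10\n0,0,0,-0.33,0,0,10"

```text
time: 10.2
tool_pos: [438.1, 226.6, 101.3]
tcp_rot: [-180.0, -0.0, 165.1]
ft_force: [-0.1, 0.5, -1.9]
finger_gap: 17.8
grip_force: 79.0
```

```bash
python3 -c "
from h import *
s=r.sense();print(s['tool_pos'],s['tcp_rot'],s['ft_force'],s['wrist_torque'])"
```

```text
[438.11142092 226.59081462 101.28244569] [-1.79997437e+02 -1.19897521e-02  1.65068715e+02] [-0.10904477  0.47790591 -1.889409  ] [ 0.02500431 -0.00584721  0.00904959]
```

Call:
pendant:
  offsets: "0,0,0,-0.015,0,0,10\n0,0,0,-0.015,0,0,10\n0,0,0,-0.03,0,0,10\n0,0,0,-0.03,0,0,10"

```text
time: 10.7
tool_pos: [439.9, 226.0, 100.9]
tcp_rot: [-180.0, -0.1, 165.1]
ft_force: [-6.1, 1.3, -0.3]
finger_gap: 17.8
grip_force: 79.2
```

```bash
python3 -c "
from h import *
s=r.sense();print(s['tool_pos'],s['ft_force'],s['wrist_torque'])"
```

```text
[439.92101316 226.02258591 100.86892921] [-6.11767481  1.29961689 -0.27712267] [0.26680021 0.96725262 0.06538433]
```

Contact with the neck came exactly where predicted (123 mm from the axis). Now I'll pry about the rim.

Converted, 20.5 mm is 0.205, 15 mm is 0.15, -12 degrees is -6.

Call:
pendant:
  offsets: "0,0,0,0.013,0,0.03,10\n0,-2,0,0.01,0,0.09,10\n0,-4,0,0,0,0.15,10\n0,-6,0,-0.01,0,0.205,10\n0,-6,0,-0.01,0,0.205,10"
  squeeze: 100

```text
time: 11.32
tool_pos: [441.3, 225.8, 80.6]
tcp_rot: [-180.0, 12.0, 165.2]
ft_force: [-2.7, -0.2, -1.0]
finger_gap: 16.7
grip_force: 102.6
```

```bash
python3 -c "
from h import *
s=r.sense();print(s['tool_pos'],s['tcp_rot'],s['ft_force'],s['wrist_torque'])"
```

```text
[441.33035288 225.80688428  80.60228047] [-179.98611986   12.00247256  165.16582156] [-2.73385788 -0.19440298 -1.045756  ] [ 0.06499082  0.54561509 -0.11875712]
```

Run:
```python
from h import *
w=snap('wrist');b=snap('scene')
cv2.imwrite('pics/y.png',np.hstack([cv2.resize(w['pixels'][192:,150:406],(400,300)),cv2.resize(b['pixels'][200:275,180:280],(400,300),interpolation=cv2.INTER_CUBIC)]))
```

```text
(no output)
```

View pics/y.png

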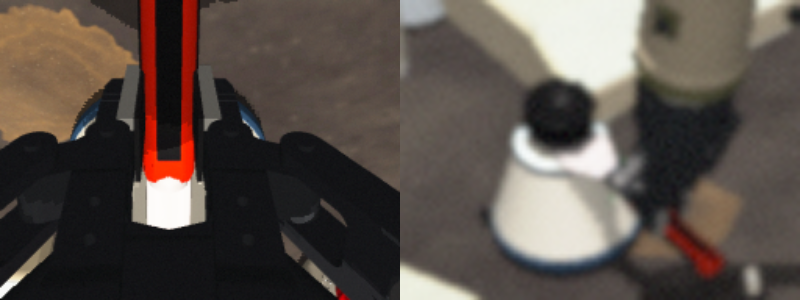

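The left crop shows the lever tilted in the grip. The right crop shows the blade on the rim at (590,155), under the black cup at (558,115). I'll use numbers only from now on and continue prying, tracking the cup by its mask.

Add to h.py:
```python
def cup(n='scene',box=(205,215,190,240)):
    x0,y0=box[0],box[1]; x0=200;y0=205
    s=snap(n); g=s['pixels'][205:245,200:245].max(2)
    c=cv2.connectedComponentsWithStats((g<75).astype(np.uint8)); k=1+np.argmax(c[2][1:,4]); return c[2][k],c[3][k]+[200,205]
```

```bash
python3 -c "
from h import *
print(cup())"
```

```text
(array([ 10,  15,  18,  17, 248], dtype=int32), array([218.80241935, 228.02419355]))
```

Call:
pendant:
  offsets: "0,-1,0,-0.008,0,0.03,10\n0,-2,0,-0.015,0,0.06,10\n0,-2,0,-0.015,0,0.06,10"

```text
time: 11.85
tool_pos: [443.8, 225.1, 74.9]
tcp_rot: [-180.0, 15.9, 165.1]
ft_force: [-8.6, 1.7, 0.9]
finger_gap: 16.7
grip_force: 103.0
```

```bash
python3 -c "
from h import *
print(cup());s=r.sense();print(s['ft_force'],s['wrist_torque'])"
```

```text
(array([ 10,  15,  19,  17, 251], dtype=int32), array([218.90039841, 227.66135458]))
[-6.92746638  2.70175336  0.31832462] [0.52973974 1.45630504 0.15426397]
```

Call:
pendant:
  offsets: "0,0,0,0.01,0,0.005,10\n0,-1,0,0.005,0,0.04,10\n0,-1.75,0,0,0,0.06,10\n0,-2.5,0,-0.005,0,0.085,10\n0,-2.5,0,-0.005,0,0.085,10"

```text
time: 12.52
tool_pos: [447.4, 224.1, 67.2]
tcp_rot: [-180.0, 21.0, 165.1]
ft_force: [-1.9, -0.0, -1.5]
finger_gap: 17.0
grip_force: 102.7
```

```bash
python3 -c "
from h import *
print(cup());s=r.sense();print(s['ft_force'],s['wrist_torque'])"
```

```text
(array([ 10,  13,  18,  17, 245], dtype=int32), array([218.64081633, 226.13469388]))
[-0.95423736  0.60252418 -2.23318911] [ 0.09815966  0.47161869 -0.04980571]
```

The cup rose about 2 px (7 mm) and the force dropped: it has clicked up. Now level the lever and withdraw it.

Converted, -36 mm is -0.36, -27 mm is -0.27, 21 degrees is 10.5.

Call:
pendant:
  offsets: "0,2.5,0,0,0,-0.09,10\n0,5.25,0,-0.008,0,-0.18,10\n0,8,0,-0.025,0,-0.27,10\n0,10.5,0,-0.045,0,-0.36,10\n0,10.5,0,-0.045,0,-0.36,10"

```text
time: 13.2
tool_pos: [441.7, 226.0, 103.8]
tcp_rot: [179.9, 0.1, 164.9]
ft_force: [0.3, -0.5, -1.8]
finger_gap: 16.8
grip_force: 102.5
```

```bash
python3 -c "
from h import *
print(cup());s=r.sense();print(s['tool_pos'],s['ft_force'],s['wrist_torque'])"
```

```text
(array([ 28,   1,  17,  39, 424], dtype=int32), array([237.93867925, 227.55188679]))
[440.50870931 225.89853127 102.82802279] [-0.8591412  -0.55288452 -1.93731103] [ 0.02285786  0.03216485 -0.01905498]
```

Converted, 85 mm is 0.85, -100 mm is -1.

Call:
pendant:
  offsets: "0,0,0,0.08,0,0,10\n0,0,0,0.2,0,0,10\n0,0,0,0.4,0,0,10\n0,0,0,0.6,0,0,10\n0,0,0,0.85,0,0,10\n0,0,0,0.9,0,-0.4,10\n0,0,0,0.9,0,-0.8,10\n0,0,0,0.9,0,-1,10"

```text
time: 14.25
tool_pos: [351.5, 250.4, 204.6]
tcp_rot: [179.9, 0.2, 165.2]
ft_force: [-0.0, -0.0, -1.2]
finger_gap: 16.7
grip_force: 102.5
```

```bash
python3 -c "
from h import *
print(cup());s=r.sense();print(s['tool_pos'],s['ft_force'],s['wrist_torque'])"
```

```text
(array([  9,  14,  19,  16, 237], dtype=int32), array([217.76793249, 226.15611814]))
[352.39627617 250.81480847 206.77297669] [1.36285599 0.39900559 1.45534079] [ 0.02410533 -0.02427362  0.0309341 ]
```

Call:
pendant:
  offsets: "0,0,5,-0.2,-0.3,0,10\n0,0,10,-0.4,-0.6,0,10\n0,0,15,-0.6,-0.9,0,10\n0,0,20,-0.8,-1.25,0,10\n0,0,25,-1.05,-1.6,0,10\n0,0,30,-1.25,-1.95,0,10\n0,0,35,-1.5,-2.25,0,10\n0,0,40,-1.68,-2.5,0,10"

```text
time: 15.3
tool_pos: [449.4, -35.9, 201.3]
tcp_rot: [-180.0, 0.0, 84.7]
ft_force: [0.1, 0.3, -1.0]
finger_gap: 16.7
grip_force: 102.5
```

Call:
pendant:
  offsets: "0,0,5,0,0,0.4,10\n0,0,5,0,0,0.9,10\n0,0,5,0,0,1.4,10\n0,0,5,0,0,1.7,10\n0,0,5,0,0,1.9,10\n0,0,5,0,0,1.9,10\n0,0,5,0,0,1.9,10"

```text
time: 16.18
tool_pos: [450.0, -34.9, 13.0]
tcp_rot: [180.0, 0.0, 75.1]
ft_force: [-0.0, -0.6, -0.7]
finger_gap: 16.7
grip_force: 102.5
```

Run:
```python
from h import *
s=r.sense();print(s['tool_pos'],s['tcp_rot'],s['ft_force'])
w=snap('wrist')
for z in(20,28):print(lever(w,z))
B=np.load('w5.npy',allow_pickle=True).item();print(lever(B,239),lever(w,30)[1])
```

```text
[449.97301227 -34.90442577  12.99987377] [1.79961327e+02 1.31849245e-03 7.51086778e+01] [-0.03237802 -0.55554786 -0.65669258]
(((454.1802062988281, -21.935165405273438), (99.65593719482422, 19.495988845825195), 75.04976654052734), (np.float64(257.5892805126711), np.float64(216.3853772210894)))
(((455.2193908691406, -18.0296630859375), (93.75286102294922, 18.341161727905273), 75.04975128173828), (np.float64(257.5892805126711), np.float64(216.3853772210894)))
(((457.444580078125, 49.44012451171875), (19.068950653076172, 97.16798400878906), 74.8578109741211), (np.float64(257.59200223713646), np.float64(215.65799776286354))) (np.float64(257.5892805126711), np.float64(216.3853772210894))
```

Units first: shifts go in units of 100 mm and turns go in units of 2 degrees. So 8.5 mm is 0.085, 7 mm is 0.07.

Call:
pendant:
  offsets: "0,0,0,0,0,0.04,10\n0,0,0,0,0,0.07,10\n0,0,0,0,0,0.085,10\n0,0,0,0,0,0.085,10"
  squeeze: 40

```text
time: 16.73
tool_pos: [450.2, -35.3, 5.0]
tcp_rot: [-180.0, 0.0, 75.1]
ft_force: [-5.8, 1.9, 12.5]
finger_gap: 16.8
grip_force: 104.3
```

Call:
pendant:
  offsets: "0,0,0,0,0,0,22\n0,0,0,0,0,0,30\n0,0,0,0,0,0,40\n0,0,0,0,0,0,45\n0,0,0,0,0,-0.15,50\n0,0,0,0,0,-0.6,85\n0,0,0,0,0,-1.15,85\n0,0,0,0,0,-1.65,85"

```text
time: 17.73
tool_pos: [450.0, -35.3, 172.1]
tcp_rot: [179.9, -0.0, 75.1]
ft_force: [0.1, 0.0, -0.6]
finger_gap: 84.7
grip_force: 0.0
```

Run:
```python
from h import *
w=snap('wrist');print(lever(w),r.sense()['tool_pos'])
```

```text
(((454.4773864746094, -21.215282440185547), (96.84658813476562, 18.163066864013672), 74.8170166015625), (np.float64(257.4339222614841), np.float64(162.40706713780918))) [453.57384677 -35.90316084 179.63134244]
```

Call:
pendant:
  offsets: "0,0,0,-0.55,0.2,-0.2,85\n0,0,0,-1.1,0.4,-0.4,85\n0,0,0,-1.65,0.6,-0.6,85\n0,0,0,-2.15,0.75,-0.6,85\n0,0,0,-2.5,0.88,-0.6,85\n0,0,0,-2.5,0.88,-0.6,85\n0,0,0,-2.5,0.88,-0.6,85"

```text
time: 18.65
tool_pos: [470.5, -299.1, 229.3]
tcp_rot: [-180.0, -0.0, 75.1]
ft_force: [0.1, 0.6, -0.1]
finger_gap: 85.0
grip_force: 0.0
```

```bash
python3 -c "
from h import *
np.save('s1.npy',snap('wrist'),allow_pickle=True);print(r.sense()['tool_pos'])"
```

```text
[ 470.57797995 -298.65390337  229.29449269]
```

Call:
pendant:
  offsets: "0,0,0,0.6,-0.6,0,85\n0,0,0,0.8,-0.8,0,85\n0,0,0,0.8,-0.8,0,85\n0,0,0,0.8,-0.8,0,85\n0,0,0,0.8,-0.8,0,85"

```text
time: 19.32
tool_pos: [414.4, -202.0, 229.4]
tcp_rot: [179.9, 0.0, 75.1]
ft_force: [-0.5, 0.0, -0.2]
finger_gap: 85.1
grip_force: 0.0
```

Run:
```python
from h import *
np.save('s2.npy',snap('wrist'),allow_pickle=True);print(r.sense()['tool_pos'])
b=snap('top')
for k in('s1','s2'):
    w=np.load(k+'.npy',allow_pickle=True).item();cv2.imwrite(f'pics/{k}.png',w['pixels'])
    print(k,[np.round(proj(w,p)).tolist() for p in [(465,-283,45),(485,-499,45),(482,-443,70),(470,-336,45)]])
    h=cv2.cvtColor(w['pixels'],cv2.COLOR_BGR2HSV)
    c=np.round(proj(w,(470,-336,45))).astype(int)
    print(w['pixels'][c[1]-3:c[1]+4:3,c[0]-3:c[0]+4:3].tolist())
    g=cv2.cvtColor(w['pixels'],cv2.COLOR_BGR2GRAY)
    print('row',' '.join(str(x) for x in g[c[1],max(0,c[0]-60):c[0]+60:2]))
    print('col',' '.join(str(x) for x in g[max(0,c[1]-100):c[1]+100:2,c[0]]))
```

```text
[ 414.31826569 -202.08983801  229.25810146]
s1 [[249.0, 161.0], [303.0, 300.0], [294.0, 279.0], [264.0, 200.0]]
[[[20, 21, 17], [20, 18, 16], [23, 21, 20]], [[24, 22, 20], [21, 20, 19], [22, 20, 20]], [[33, 35, 33], [35, 33, 32], [34, 35, 33]]]
row 87 88 90 83 74 81 84 86 83 85 81 82 84 82 84 83 84 130 35 29 32 34 33 71 61 32 22 19 18 21 20 19 20 34 35 33 35 74 66 31 43 43 45 42 41 41 40 38 36 67 69 71 67 69 67 71 76 71 74 74
col 62 62 63 32 29 30 29 29 30 29 30 29 64 66 38 31 29 28 29 30 29 29 28 30 30 31 30 29 29 52 88 136 138 151 134 23 21 22 19 21 20 18 22 18 21 21 18 19 19 20 20 32 32 31 34 34 31 31 33 32 31 39 69 68 69 67 66 68 66 66 65 67 64 63 64 66 215 251 59 76 73 74 74 72 73 74 56 43 47 42 60 81 76 79 79 78 79 81 81 78
s2 [[311.0, 221.0], [352.0, 343.0], [349.0, 328.0], [322.0, 255.0]]
[[[52, 53, 52], [54, 55, 53], [51, 51, 51]], [[52, 54, 54], [54, 53, 53], [53, 53, 53]], [[53, 53, 53], [55, 56, 53], [54, 55, 53]]]
row 81 83 83 88 88 84 82 87 82 83 83 82 85 83 81 86 87 146 117 51 51 52 53 53 53 52 54 54 53 52 53 54 52 53 53 53 51 235 11 11 12 11 14 14 76 79 78 78 79 39 18 27 71 72 70 73 74 76 73 78
col 98 100 102 98 39 39 39 40 39 37 76 76 76 74 75 76 74 77 80 80 85 78 76 76 74 71 68 71 81 75 76 79 122 252 66 54 55 55 55 54 52 54 54 52 52 54 53 54 52 53 53 52 51 51 52 53 51 52 50 51 51 50 51 51 52 50 50 51 52 50 50 49 51 48 49 22 32 81 127 27 5 6 15 17 21 22 22 26 21 23 47 73 75 77 77 76 14 15 15 15
```

Run:
```python
from h import *
def edges(k,rows,cx,cols,cy,lo):
    w=np.load(k+'.npy',allow_pickle=True).item();g=cv2.cvtColor(w['pixels'],cv2.COLOR_BGR2GRAY).astype(int)
    Lp,Rp,Ep=[],[],[]
    for v in rows:
        c=int(cx(v)); xs=[u for u in range(c-40,c-8) if g[v,u]>lo]; ys=[u for u in range(c+8,c+40) if g[v,u]>lo]
        if xs:Lp.append((min(xs),v))
        if ys:Rp.append((max(ys),v))
    for u in cols:
        vs=[v for v in range(cy-70,cy-10) if g[v,u]>lo]
        if vs:Ep.append((u,min(vs)))
    print(k,'L',Lp,'\nR',Rp,'\nE',Ep); return w,Lp,Rp,Ep
edges('s1',range(168,250,8),lambda v:249+(v-161)*.39,range(240,275,4),200,110)
edges('s2',range(226,300,8),lambda v:311+(v-221)*.33,range(300,335,4),255,110)
```

```text
s1 L [(234, 168), (225, 176), (229, 184), (233, 192), (237, 200), (241, 208), (245, 216), (249, 224), (253, 232), (257, 240), (261, 248)] 
R [(265, 168), (268, 176), (272, 184), (275, 192), (279, 200), (282, 208), (286, 216), (290, 224), (294, 232), (297, 240), (300, 248)] 
E [(240, 166), (244, 164), (248, 162), (252, 161), (256, 159), (260, 157), (264, 161), (268, 175), (272, 184)]
s2 L [(298, 226), (287, 234), (291, 242), (294, 250), (298, 258), (301, 266), (305, 274), (309, 282), (312, 290), (316, 298)] 
R [(325, 226), (328, 234), (331, 242), (334, 250), (372, 290)] 
E [(300, 226), (304, 224), (308, 222), (312, 220), (316, 219), (320, 218), (324, 223), (328, 233), (332, 243)]
```

Run:
```python
from h import *
L1=[(225,176),(229,184),(233,192),(237,200),(241,208),(245,216),(249,224),(253,232),(257,240),(261,248)]
R1=[(265,168),(268,176),(272,184),(275,192),(279,200),(282,208),(286,216),(290,224),(294,232),(297,240),(300,248)]
E1=[(240,166),(244,164),(248,162),(252,161),(256,159),(260,157)]
L2=[(287,234),(291,242),(294,250),(298,258),(301,266),(305,274),(309,282),(312,290),(316,298)]
R2=[(325,226),(328,234),(331,242),(334,250)]
E2=[(300,226),(304,224),(308,222),(312,220),(316,219),(320,218)]
def X(a,b):
    pa=np.polyfit(*np.array(a,float).T[::-1],1);pb=np.polyfit(*np.array(b,float).T,1) # u=pa(v); v=pb(u)
    u=(pa[0]*pb[1]+pa[1])/(1-pa[0]*pb[0]);return u,pb[0]*u+pb[1]
w1=np.load('s1.npy',allow_pickle=True).item();w2=np.load('s2.npy',allow_pickle=True).item()
for n,a,b in(('L',(L1,E1),(L2,E2)),('R',(R1,E1),(R2,E2))):
    p,q=X(*a),X(*b);print(n,two(w1,p,w2,q),onz(w1,*p,45),onz(w2,*q,45))
for n,w,l in(('L1',w1,L1),('R1',w1,R1),('L2',w2,L2),('R2',w2,R2)):
    P=np.array([onz(w,u,v,45)[:2] for u,v in l]);a=np.polyfit(P[:,1],P[:,0],1);print(n,a,np.degrees(np.arctan(a[0])),'x at y=-336',np.polyval(a,-336))
```

```text
L (array([ 430.34769868, -290.06913413,   43.81802562]), np.float64(0.08746199470646042)) [ 430.53285005 -289.84073446   45.        ] [ 430.40538922 -289.43967486   45.        ]
R (array([ 479.04330387, -282.18620448,   43.7769769 ]), np.float64(1.676225414778769)) [ 478.37793867 -282.40087997   45.        ] [ 479.5788494  -281.11364362   45.        ]
L1 [-1.60540827e-01  3.84001579e+02] -9.120488011116246 x at y=-336 437.9432967180326
R1 [-1.59620260e-01  4.33294392e+02] -9.069061239152381 x at y=-336 486.92679947890895
L2 [-1.54759867e-01  3.85604008e+02] -8.797296705697041 x at y=-336 437.603323171839
R2 [-1.36864809e-01  4.41104284e+02] -7.793355005679822 x at y=-336 487.09086010118705
```

The shelf's end corners are (430,-290) and (479,-282) at a height of 44 mm, 49 mm apart, and the shelf is turned about 9°. That puts the free place near (462.5,-335). Next I'll go above the cup.

Converted, 419 mm is 4.19, 240 mm is 2.4, -24 degrees is -12.

Call:
pendant:
  offsets: "0,0,-2.5,0.6,0.05,-0.1,85\n0,0,-5,1.2,0.1,-0.2,85\n0,0,-7.5,1.8,0.16,-0.2,85\n0,0,-10,2.4,0.21,-0.2,85\n0,0,-12,3,0.27,-0.2,85\n0,0,-12,3.6,0.32,-0.2,85\n0,0,-12,4.19,0.36,-0.2,85\n0,0,-12,4.19,0.36,-0.2,85"

```text
time: 20.42
tool_pos: [557.0, 197.5, 247.4]
tcp_rot: [-179.9, -0.0, 99.3]
ft_force: [-0.2, -0.7, 0.3]
finger_gap: 85.0
grip_force: 0.0
```

Call:
pendant:
  offsets: "0,0,0,0,0,0,85\n0,0,0,0,0,0,85\n0,0,0,0,0,0,85"

```text
time: 20.8
tool_pos: [556.7, 192.8, 249.4]
tcp_rot: [180.0, 0.0, 99.0]
ft_force: [-0.0, -0.2, 0.0]
finger_gap: 84.8
grip_force: 0.0
```

Run:
```python
from h import *
w=snap('wrist','k.png');np.save('k.npy',w,allow_pickle=True);s=r.sense();print(s['tool_pos'],s['tcp_rot'])
c=proj(w,(558.5,194,150));print(c)
g=w['pixels'].max(2);n,l,st,cc=cv2.connectedComponentsWithStats((g<70).astype(np.uint8))
k=l[int(c[1]),int(c[0])];print(k,st[k],cc[k])
m=(l==k)
for v in range(st[k][1],st[k][1]+st[k][3],6):
    xs=np.where(m[v])[0];print(v,xs.min(),xs.max(),end=' | ')
```

```text
[556.74794358 192.98479409 249.38514959] [1.79960512e+02 1.01502979e-03 9.89859131e+01]
[258.50280155 192.91525463]
63 [ 186   76  134  146 7990] [264.57734668 149.23867334]
76 274 284 | 82 230 296 | 88 203 296 | 94 190 292 | 100 189 293 | 106 227 293 | 112 228 297 | 118 228 293 | 124 229 294 | 130 224 309 | 136 299 311 | 142 302 311 | 148 304 313 | 154 305 311 | 160 246 318 | 166 239 318 | 172 235 318 | 178 233 309 | 184 232 309 | 190 231 309 | 196 230 310 | 202 233 312 | 208 236 312 | 214 233 306 | 220 253 271 |
```

Run:
```python
from h import *
w=np.load('k.npy',allow_pickle=True).item();g=w['pixels'].max(2)
for v in(175,188,200,210):print(v,' '.join(map(str,g[v,222:324:2])))
for u in(250,260,270):print(u,' '.join(map(str,g[150:226:2,u])))
for p in(110,118,150):print(p,[np.round(proj(w,(558.5+a,194+b,p))).tolist() for a,b in((30,0),(-30,0),(0,30),(0,-30))])
```

```text
175 59 126 68 167 166 168 32 9 10 11 12 6 9 13 8 11 14 8 9 11 10 9 9 9 11 10 14 10 13 10 7 10 10 13 72 166 154 104 105 102 100 42 44 44 42 44 42 44 79 89 94
188 9 18 65 105 167 12 13 14 11 11 8 11 10 12 12 9 10 11 13 12 14 12 13 11 10 10 5 10 12 10 9 8 9 10 14 11 50 52 45 45 44 42 42 43 77 80 83 83 82 86 88
200 146 139 147 156 145 76 6 10 13 8 10 13 12 10 11 11 11 16 15 17 19 19 18 14 14 14 8 13 7 10 12 11 11 10 10 15 40 37 40 43 44 43 41 77 76 79 80 83 81 82 87
210 77 80 80 78 82 83 90 91 18 7 11 10 10 12 9 12 10 9 12 11 11 14 12 12 13 9 12 12 14 11 11 17 13 40 41 42 42 41 39 44 41 42 41 46 49 48 85 82 82 82 83
250 169 171 170 168 30 11 9 9 12 10 8 11 9 12 8 10 13 14 11 12 11 12 10 11 15 11 11 11 10 11 9 13 9 16 16 93 95 82
260 168 171 168 21 12 4 13 18 9 11 11 9 8 10 15 11 11 9 9 12 11 12 16 16 18 17 14 16 12 15 11 13 11 10 19 14 82 84
270 171 170 171 126 8 7 6 15 6 11 11 7 8 9 10 10 11 10 10 10 11 12 15 16 11 14 15 12 15 15 13 11 14 14 10 42 79 79
110 [[286.0, 185.0], [230.0, 177.0], [263.0, 153.0], [254.0, 207.0]]
118 [[287.0, 187.0], [230.0, 179.0], [263.0, 155.0], [254.0, 210.0]]
150 [[290.0, 198.0], [226.0, 188.0], [264.0, 161.0], [254.0, 222.0]]
```

Run:
```python
from h import *
w=np.load('k.npy',allow_pickle=True).item();g=w['pixels'].max(2)
m=np.zeros(g.shape,np.uint8);m[140:235,222:330]=(g[140:235,222:330]<29)
n,l,st,c=cv2.connectedComponentsWithStats(cv2.morphologyEx(m,cv2.MORPH_OPEN,np.ones((5,5),np.uint8)));k=l[195,260];print(st[k])
ct=max(cv2.findContours((l==k).astype(np.uint8),0,1)[0],key=len)[:,0]
q=ct[ct[:,1]>196]
for z in(141,150):print(z,circ([onz(w,u,v,z) for u,v in q]))
q=ct[ct[:,1]<172]
for z in(109,118):print(z,circ([onz(w,u,v,z) for u,v in q]))
```

```text
[ 232  156   62   65 3231]
141 (array([562.51303757, 192.79019828]), np.float64(29.93901284452133), np.float64(0.8661803891255992))
150 (array([561.88109063, 195.68838636]), np.float64(28.8629565622582), np.float64(0.8350484725745737))
109 (array([562.51167555, 190.29555251]), np.float64(30.929485743983165), np.float64(0.6562879537718089))
118 (array([561.95137918, 192.94484302]), np.float64(29.94379415292213), np.float64(0.6353727170086962))
```

Run:
```python
from h import *
s=snap('scene');cv2.imwrite('pics/n.png',s['pixels'])
for f in('a','n'):
    g=cv2.imread(f'pics/{f}.png')[205:250,205:235].max(2)
    print(f);
    for u in(212-205,217-205):print(' '.join(map(str,g[8:36,u])))
for z in(141,150):print([proj(s,(560+a,194+b,z)).round(1).tolist() for a,b in((0,0),(15,-26),(-15,26))])
```

```text
a
126 129 128 126 126 127 126 116 91 63 39 34 23 30 32 32 25 21 38 59 81 99 133 173 218 242 245 228
236 230 218 196 171 146 115 82 54 55 52 49 40 35 35 34 38 39 33 20 16 22 42 70 106 148 207 241
n
131 127 128 127 125 120 96 67 36 20 16 12 6 13 12 18 15 26 40 69 101 124 137 137 140 140 138 134
238 232 220 195 158 97 41 19 17 18 20 7 14 16 18 14 17 24 22 20 32 61 92 116 133 140 141 143
[[219.1, 224.5], [219.7, 219.0], [218.5, 230.3]]
[[218.9, 222.4], [219.5, 216.8], [218.3, 228.1]]
```

The scene mask shows the head has risen 1.8 px (about 8 mm). It stands at (562,194), so I'll grasp it by the cup's wall.

Converted, 136 mm is 1.36, 135 mm is 1.35.

Call:
pendant:
  offsets: "0,0,0,0,0.055,0.4,85\n0,0,0,0,0.055,0.8,85\n0,0,0,0,0.055,1.1,85\n0,0,0,0,0.055,1.25,85\n0,0,0,0,0.055,1.35,85\n0,0,0,0,0.055,1.36,85\n0,0,0,0,0.055,1.36,85"
  squeeze: 30

```text
time: 21.78
tool_pos: [562.8, 195.1, 114.3]
tcp_rot: [179.9, -0.0, 99.1]
ft_force: [0.1, -0.3, 1.2]
finger_gap: 84.8
grip_force: 0.0
```

Call:
pendant:
  offsets: "0,0,0,0,0,0,70\n0,0,0,0,0,0,64\n0,0,0,0,0,0,60\n0,0,0,0,0,0,50\n0,0,0,0,0,0,50\n0,0,0,0,0,0,50"

```text
time: 22.52
tool_pos: [561.0, 194.8, 113.4]
tcp_rot: [-179.9, 0.0, 99.1]
ft_force: [-7.7, -0.8, 6.8]
finger_gap: 60.7
grip_force: 31.6
```

Converted, -1.5 mm is -0.015, -12 mm is -0.12.

Call:
pendant:
  offsets: "0,0,0,0,-0.015,-0.02,50\n0,0,0,0,-0.015,-0.04,50\n0,0,0,0,-0.015,-0.08,50\n0,0,0,0,-0.015,-0.12,50"
  squeeze: 40

```text
time: 23.02
tool_pos: [560.7, 194.6, 125.3]
tcp_rot: [180.0, -0.0, 99.1]
ft_force: [-0.3, 0.2, -1.1]
finger_gap: 60.6
grip_force: 43.5
```

Call:
pendant:
  offsets: "0,0,0,0,0,-0.08,50\n0,0,0,0,0,-0.2,50\n0,0,0,0,0,-0.35,50\n0,0,0,0,0,-0.7,50\n0,0,0,0,0,-1.1,50\n0,0,0,0,0,-1.1,50\n0,0,0,0,0,-1.1,50"

```text
time: 23.9
tool_pos: [560.5, 194.7, 235.3]
tcp_rot: [180.0, -0.0, 99.1]
ft_force: [0.3, -0.0, -2.6]
finger_gap: 60.5
grip_force: 43.8
```

Run:
```python
from h import *
w=snap('wrist','q.png');np.save('q.npy',w,allow_pickle=True);s=r.sense();print(s['tool_pos'],s['ft_force'])
g=w['pixels'].max(2)
T=s['tool_pos']
for z in(0,-10,20,40):print(z,[proj(w,T+[a,b,z]).round().tolist() for a,b in((0,0),(30,0),(-30,0),(0,30),(0,-30))])
for u in(240,258,275):print(u,' '.join(map(str,g[150:340:4,u])))
b=snap('scene');cv2.imwrite('pics/q2.png',b['pixels'])
```

```text
[560.04534872 194.48377112 234.24268457] [ 0.47614127 -0.48095264 -3.28606476]
0 [[255.0, 247.0], [305.0, 254.0], [204.0, 240.0], [263.0, 200.0], [248.0, 290.0]]
-10 [[255.0, 239.0], [302.0, 246.0], [207.0, 232.0], [263.0, 194.0], [248.0, 280.0]]
20 [[255.0, 267.0], [311.0, 275.0], [197.0, 259.0], [264.0, 214.0], [246.0, 313.0]]
40 [[254.0, 292.0], [319.0, 301.0], [187.0, 284.0], [265.0, 233.0], [245.0, 344.0]]
240 83 174 172 171 172 173 171 171 171 170 169 171 173 170 170 19 7 11 5 8 13 14 12 13 7 10 10 11 8 10 10 8 13 11 12 11 12 12 13 12 12 13 14 14 14 10 240 18
258 174 173 174 173 171 172 125 107 82 130 128 125 170 171 87 6 8 8 8 8 9 17 12 10 10 6 9 14 11 14 11 10 12 12 11 15 16 17 18 18 23 19 18 17 18 14 14 240
275 52 174 173 173 172 172 171 171 170 173 171 170 172 170 170 20 6 9 10 9 9 15 14 12 8 12 10 10 10 9 11 11 10 13 10 14 12 12 13 15 12 14 12 17 13 14 236 19
```

The head is in the grip, leaning slightly. I'll carry it to the shelf.

Call:
pendant:
  offsets: "0,0,0,-0.3,-0.1,0,50\n0,0,0,-0.8,-0.28,0,50\n0,0,0,-1.35,-0.47,0,50\n0,0,0,-1.9,-0.66,0,50\n0,0,0,-2.45,-0.86,0,50\n0,0,0,-3,-1.05,0,50\n0,0,0,-3.55,-1.25,0,50\n0,0,0,-4.05,-1.45,0,50"

```text
time: 25.0
tool_pos: [479.9, -229.7, 233.6]
tcp_rot: [-179.9, -0.1, 99.1]
ft_force: [-0.0, -0.0, -2.3]
finger_gap: 60.7
grip_force: 43.8
```

Call:
pendant:
  offsets: "0,0,0,-0.45,-0.15,0,50\n0,0,0,-0.8,-0.28,0,50\n0,0,0,-1.02,-0.35,0,50\n0,0,0,-1.02,-0.35,0,50\n0,0,0,-1.02,-0.35,0.4,50\n0,0,0,-1.02,-0.35,0.9,50\n0,0,0,-1.02,-0.35,1.3,50\n0,0,0,-1.02,-0.35,1.5,50"

```text
time: 26.0
tool_pos: [461.8, -331.8, 82.0]
tcp_rot: [-179.9, -0.2, 99.2]
ft_force: [-0.1, 0.0, -2.5]
finger_gap: 60.7
grip_force: 43.8
```

Call:
pendant:
  offsets: "0,0,0,0,0,0,50\n0,0,0,0,0,0,50\n0,0,0,0,0,0,50"

```text
time: 26.38
tool_pos: [464.0, -335.4, 87.2]
tcp_rot: [179.9, 0.2, 99.1]
ft_force: [0.1, -0.8, -2.0]
finger_gap: 60.4
grip_force: 43.8
```

Run:
```python
from h import *
w=snap('wrist','z.png');np.save('z.npy',w,allow_pickle=True);s=r.sense();T=s['tool_pos'];print(T,s['tcp_rot'],s['ft_force'])
g=w['pixels'].max(2)
for p in((430.4,-289.6,45),(479,-282,45)):print(proj(w,p).round(1))
for u in(240,258,275):print(u,' '.join(map(str,g[195:345:3,u])))
```

```text
[ 463.78665281 -335.29214545   86.95282567] [1.79882071e+02 1.39336094e-01 9.90730971e+01] [-0.47269829 -0.14305027 -1.47106162]
[217.2 149.7]
[290.5 149.9]
240 21 21 21 22 21 17 8 11 9 8 11 12 8 14 13 11 9 8 10 12 7 13 14 14 13 10 9 9 14 13 8 13 10 12 13 14 14 14 12 15 15 15 13 15 10 13 39 19 18 19
258 21 22 23 23 17 7 9 10 6 8 11 13 14 15 9 10 14 12 8 10 15 10 12 15 13 11 13 12 13 13 12 15 15 18 19 20 21 21 21 22 19 20 20 17 15 14 12 24 20 19
275 20 21 20 22 21 16 6 11 11 10 9 9 11 14 12 13 11 9 10 9 8 10 11 13 12 14 11 16 14 13 12 15 14 11 14 15 12 10 14 12 15 15 18 12 11 10 30 21 19 16
```

Call:
pendant:
  offsets: "0,0,0,0,0,0.15,50\n0,0,0,0,0,0.25,50\n0,0,0,0,0,0.29,50\n0,0,0,0,0,0.29,50\n0,0,0,0,0,0.29,50"

```text
time: 27.05
tool_pos: [462.9, -334.6, 56.2]
tcp_rot: [180.0, 0.0, 99.1]
ft_force: [0.3, 0.0, -1.6]
finger_gap: 60.4
grip_force: 43.8
```

Call:
pendant:
  offsets: "0,0,0,0,0,0.01,50\n0,0,0,0,0,0.02,50\n0,0,0,0,0,0.02,50"

```text
time: 27.42
tool_pos: [462.7, -334.4, 53.9]
tcp_rot: [-180.0, -0.0, 99.1]
ft_force: [-0.7, 0.0, -1.2]
finger_gap: 60.5
grip_force: 43.8
```

Call:
pendant:
  offsets: "0,0,0,0,0,0.015,50\n0,0,0,0,0,0.02,50\n0,0,0,0,0,0.02,50"

```text
time: 27.8
tool_pos: [462.6, -334.4, 51.8]
tcp_rot: [-180.0, -0.0, 99.1]
ft_force: [-1.2, 0.6, -1.2]
finger_gap: 60.8
grip_force: 43.8
```

Converted, 1.5 mm is 0.015, 1 mm is 0.01.

Call:
pendant:
  offsets: "0,0,0,0,0,0.01,50\n0,0,0,0,0,0.015,50\n0,0,0,0,0,0.015,50"

```text
time: 28.18
tool_pos: [462.7, -334.3, 50.4]
tcp_rot: [-180.0, -0.0, 99.1]
ft_force: [1.2, -1.2, -1.3]
finger_gap: 60.5
grip_force: 43.8
```

Call:
pendant:
  offsets: "0,0,0,0,0,0.01,50\n0,0,0,0,0,0.015,50\n0,0,0,0,0,0.015,50"

```text
time: 28.55
tool_pos: [462.8, -334.5, 49.3]
tcp_rot: [180.0, 0.0, 99.1]
ft_force: [-1.1, 1.1, 3.1]
finger_gap: 60.3
grip_force: 44.2
```

Call:
pendant:
  offsets: "0,0,0,0,0,0.01,50\n0,0,0,0,0,0.01,50"
  squeeze: 20

```text
time: 28.8
tool_pos: [462.9, -334.5, 49.2]
tcp_rot: [180.0, 0.0, 99.1]
ft_force: [-4.8, 4.4, 12.3]
finger_gap: 60.3
grip_force: 45.0
```

Call:
pendant:
  offsets: "0,0,0,0,0,0.007,50\n0,0,0,0,0,0.007,50"

```text
time: 29.05
tool_pos: [462.9, -334.6, 49.2]
tcp_rot: [180.0, 0.0, 99.1]
ft_force: [-7.2, 6.9, 17.4]
finger_gap: 60.5
grip_force: 45.5
```

Converted, -1 mm is -0.01, -1.5 mm is -0.015.

Call:
pendant:
  offsets: "0,0,0,0,0,-0.01,50\n0,0,0,0,0,-0.015,50\n0,0,0,0,0,-0.015,50"
  squeeze: 20

```text
time: 29.42
tool_pos: [462.8, -334.4, 49.2]
tcp_rot: [180.0, 0.0, 99.1]
ft_force: [-2.6, 3.0, 6.4]
finger_gap: 60.6
grip_force: 44.5
```

Call:
pendant:
  offsets: "0,0,0,0,0,0,62\n0,0,0,0,0,0,64\n0,0,0,0,0,0,68\n0,0,0,0,0,0,76\n0,0,0,0,0,0,85\n0,0,0,0,0,0,85\n0,0,0,0,0,0,85"

```text
time: 30.3
tool_pos: [462.8, -334.4, 48.8]
tcp_rot: [180.0, 0.0, 99.1]
ft_force: [0.2, -0.4, -0.2]
finger_gap: 84.8
grip_force: 0.0
```

Converted, -180 mm is -1.8, -120 mm is -1.2.

Call:
pendant:
  offsets: "0,0,0,0,0,-0.1,85\n0,0,0,0,0,-0.3,85\n0,0,0,0,0,-0.7,85\n0,0,0,0,0,-1.2,85\n0,0,0,0,0,-1.8,85\n0,0,0,0,0,-1.8,85\n0,0,0,0,0,-1.8,85"

```text
time: 31.18
tool_pos: [463.0, -334.7, 230.3]
tcp_rot: [179.9, 0.1, 99.1]
ft_force: [0.0, -0.8, -0.5]
finger_gap: 84.8
grip_force: 0.0
```

Run:
```python
from h import *
w=snap('wrist','f.png');s=r.sense();print(s['tool_pos'],s['ft_force'])
g=w['pixels'].max(2)
c=proj(w,(462.8,-334.5,85));print(c)
for z in(53,85):print(z,[proj(w,(462.8+a,-334.5+b,z)).round().tolist() for a,b in((30,0),(-30,0),(0,30),(0,-30))])
for v in range(int(c[1])-60,int(c[1])+40,10):print(v,' '.join(map(str,g[v,int(c[0])-60:int(c[0])+60:3])))
```

```text
[ 462.44291364 -334.18559432  228.71083725] [-0.0108614  -0.2610897  -0.37737522]
[256.26013342 179.90925113]
53 [[281.0, 176.0], [231.0, 169.0], [260.0, 148.0], [253.0, 196.0]]
85 [[283.0, 184.0], [229.0, 176.0], [261.0, 153.0], [252.0, 205.0]]
119 79 81 85 86 83 101 103 101 98 92 84 84 83 82 80 77 77 71 73 74 75 73 68 67 70 83 69 33 35 33 37 31 33 64 70 66 65 65 65 66
129 81 82 83 86 88 86 84 83 77 79 81 79 74 87 105 122 112 112 115 121 114 116 124 112 107 118 113 72 73 38 30 30 32 34 30 32 31 66 62 64
139 50 50 50 83 83 83 83 83 78 76 78 78 79 249 80 81 83 80 79 81 79 81 79 77 78 78 75 115 34 33 33 31 32 31 35 32 29 31 31 61
149 56 51 49 52 35 35 76 78 80 79 77 75 71 156 79 79 77 74 21 28 17 11 28 21 24 22 21 49 31 33 33 31 33 30 30 31 31 32 32 31
159 99 93 56 51 47 51 49 49 36 78 77 80 79 94 7 19 57 20 11 10 11 13 8 7 11 16 12 5 31 33 30 30 39 41 42 40 40 43 40 39
169 89 92 98 96 93 58 50 50 50 47 49 35 19 32 16 9 11 12 10 10 12 10 14 10 9 10 13 9 10 29 44 42 42 47 42 42 41 44 41 41
179 100 94 95 99 88 89 96 97 95 50 49 51 13 10 14 10 10 16 7 11 15 13 11 13 12 10 11 12 8 12 45 48 47 46 43 42 45 42 47 47
189 90 92 96 94 94 94 96 95 92 96 95 50 28 11 13 15 10 12 12 15 15 18 15 10 12 10 10 11 14 44 45 43 43 42 43 44 41 42 47 84
199 94 93 88 89 87 89 89 88 95 88 87 85 87 93 102 13 10 12 13 12 11 9 13 13 18 29 47 45 46 47 43 45 41 41 46 85 83 83 85 86
209 95 94 93 93 90 85 86 81 81 84 85 93 98 87 138 36 37 35 35 33 36 35 35 33 34 37 161 46 40 46 48 79 82 86 80 84 77 84 82 83
```

Run:
```python
from h import *
for n,f in(('top','b'),('scene','a')):
    d=cv2.absdiff(snap(n)['pixels'],cv2.imread(f'pics/{f}.png')).max(2)
    c=cv2.connectedComponentsWithStats((d>50).astype(np.uint8));print(n,[x.tolist() for x in c[2][1:] if x[4]>12])
s=snap('top');c=cv2.connectedComponentsWithStats(red(s));print([(x[4],y.round(1)) for x,y in zip(c[2][1:],c[3][1:]) if x[4]>15])
```

```text
top [[291, 172, 109, 143, 3832], [179, 186, 19, 18, 254], [297, 241, 4, 5, 16], [213, 260, 290, 102, 6709], [450, 284, 12, 4, 17], [205, 301, 34, 14, 217], [163, 306, 86, 78, 2223], [283, 328, 81, 56, 702], [156, 354, 11, 11, 57], [145, 364, 22, 20, 74], [273, 365, 9, 19, 114], [213, 368, 7, 16, 45], [267, 372, 7, 12, 52], [186, 375, 10, 9, 48], [347, 378, 8, 4, 17]]
scene [[360, 22, 95, 25, 1218], [296, 29, 81, 207, 6915], [296, 34, 8, 22, 125], [337, 36, 13, 8, 55], [372, 48, 62, 84, 1492], [453, 50, 7, 15, 66], [451, 66, 10, 14, 108], [421, 92, 10, 3, 14], [415, 163, 9, 7, 42], [385, 167, 11, 6, 37], [304, 169, 8, 14, 47], [442, 171, 6, 6, 18], [396, 172, 32, 13, 231], [373, 174, 25, 27, 474], [394, 187, 24, 28, 328], [432, 188, 12, 18, 94], [446, 201, 4, 8, 18], [368, 204, 7, 10, 52], [385, 214, 5, 10, 34], [438, 215, 10, 7, 32], [210, 220, 20, 20, 304], [367, 235, 16, 17, 180], [425, 272, 3, 6, 13], [338, 279, 53, 23, 759], [416, 279, 10, 10, 61]]
[(np.int32(32), array([165.7, 158.6])), (np.int32(31), array([363.3, 163.9])), (np.int32(97), array([246.5, 226.4]))]
```

Only the cup head and the arm have changed, and the lever lies flat. Handing in.

```bash
python3 -c "
from bench import r
print(r.hand_in())"
```

```text
the job is handed in; nothing more can be done
None
```

The head was clicked up with the lever, the lever laid flat back on the bench, and the head stood upright on the empty end of the shelf; handed in at about 31 s, with nothing else seen to have moved (the arm hid part of the final views).

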